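# Pair the harbour models with their settings

### The arm

A 6-joint arm with a two-finger parallel gripper is mounted at the origin on the work surface. World frame = base frame: x ahead of the robot, y to its left, z up, the work surface at z = 0. Lengths are in m, angles in rad, forces in N, time in s.
With the tool pointing down it reaches from about 0.375 to 0.925 m from the base axis. Payload 5.7 kg.
Tool frame: the origin (TCP) lies on the centre line of the jaws, within the pads' length; the fingertips stand 19 mm ahead of it and the grasp point (between the pads) is the TCP; x points along the fingers, z is the direction in which the jaws open and shut, and the axes are right-handed (so a half turn about x gives the same grasp; the last joint's range is limited). The gripper opens to 85 mm and grips with 20 to 120 N. Pads are 22 mm wide; open, the fingers measure 114 mm over their backs; the gripper's body (76 mm by 85 mm) begins 54 mm behind the grasp point. The pads swing forward as they close: fully open they stand 13 mm farther back than shut.
Start: joints at [1.071, 0.359, 1.51, -0, 1.272, -0.115], TCP at [0.225, 0.556, 0.228] pointing down, gripper open.
Joint ranges: [-2.97, 2.97], [-1.01, 2.36], [0.21, 2.38], [-0.96, 4.11], [0.2, 2.71], [-2.98, 2.98]. Speed limits (rad/s): [2.39, 2.39, 3.14, 3.14, 3.14, 3.14].

### API

Orientations are given as a unit quaternion [x, y, z, w].
In Python, from bench import r gives the robot as it stands.
- The arm moves only by the tool apply_moves, never from a script. Its argument "motion" is a list of rows, each an object with "translation": the shift along the world's x, y, z in mm, a list of three; "yaw": the turn about the world's z in rad; "fingers": the closure in counts, from 0 (fully open) to 255 (shut). A call has 1 to 8 rows; each row is the pose to reach, as a shift and turn from the pose commanded when the call began; what a row does not reach only later rows make up. A row lasts 1/8 s, in which the tool goes at most 62.5 mm and 10.7 degrees, less where a joint would pass 70% of its speed; a pose out of reach is approached as far as the arm can. A call with a gripper value outside its range is refused whole. The fingers move at their own pace and stop on an object; "force" is the grip in N (left out, the last holds). Time passes only in rows, so rows that repeat a pose let the fingers close. It gives the time, the measured TCP pose, the force and the opening at its end, in the units of the state.
- r.get_state(): the state, without advancing time (a new reading comes with each control period).
- r.capture(name): name is "side" or "top"; returns (picture, depth): 400x640x3 uint8, red, green, blue; 400x640 float32, m along the optical axis (not along the pixel's ray), 0 where there is no reading.
- r.camera_params(name): a dict with "fx", "fy", "cx", "cy" (pixels), "R" (3x3) and "t" (3): a world point X has camera coordinates R X + t. Camera axes: x right, y down, z forward; pixel columns grow to the right and rows downward; lengths in m; the calibration is good to about 2 mm. A picture is of the moment at which its call begins. camera_params takes no time and is no camera call.
- r.close_job(): hands the job in, once; it reports no verdict.
Trained networks look in the newest picture that a camera, given by its name, has taken for a name from the list of things; names that differ only in an ending like _2 or _b are one class to them, and where a whole thing is asked for, a point or a joint stands for the part that bears it (a point fixed in the world has none). Each returns a list of dicts, best first, with "confidence" (0 to 1); they miss things now and then, are a little off and sometimes report something else, mostly with a low value. They report only what shows in the picture. A call takes as long as a camera call. They do not tell look-alikes from the thing itself.
- r.regions_of(camera, thing): "pixels" (400x640 bool, what is visible of it) and "box" ([left, top, width, height] in pixels, round what is visible of it).
The state is a dict: "t": time; "joint_pos": joint angles; "joint_vel": joint speeds; "tau": joint torques, N m; "position": TCP position; "tcp_rot": TCP orientation; "contact_force": force on the tool from outside, world axes, zero at the start; "moment": the same for the moment, N m; "finger_gap": opening from 0.0 (shut) to 1.0 (fully open).
Only numpy, scipy, OpenCV 4.12 (cv2) and the standard library are available. Lean on these libraries where they do the work, as an engineer would, in place of code of your own. Each camera call takes 0.05 s, during which the arm holds its last target. There are 200 camera calls.

### The job

Two harbour models stand loose in the middle of the bench: slide the copper smokestack along the bench into the notch of the planked ship's deck panel, and the white lighthouse into the notch of the stone mole, each pushed fully home so that its round base rests against both faces of its own notch. Keep both models upright and on the bench, do not lift them, and leave the rasp, the granite weight and the paint tin where they are.

Things in the scene. Friction and masses are not known exactly. Their poses are not given: they have to be found in the camera images.
- smokestack: Model ship's copper smokestack: upright copper tube 40 mm thick (56 mm flange at its foot), top 148 mm up, on a wooden, copper-banded round base 120 mm across, 28 mm high, flat on the bench, too wide to grasp. About 0.6 kg. Origin: centre of the base's underside (bench is z = 0), z up; yaw does not matter. Belongs to the deck panel.
- lighthouse: Model white lighthouse with red bands: tower 48 mm thick at the foot, 30 mm near its top, 40 mm gallery, tip 152 mm up, on a grey stone, red-and-white rimmed round base 120 mm across, 28 mm high, flat on the bench, too wide to grasp. About 0.6 kg. Origin: centre of the base's underside (bench is z = 0), z up; yaw does not matter. Belongs to the mole.
- deck: Fixed planked deck panel on the left, copper-lined notch, 22 mm thick, 171 mm wide. 90 degree notch with upright faces opens to -y (yaw within 0.2). Origin: on the bench, where the centre of a base lies when home against both faces (60 mm from each); notch corner 85 mm deeper along +y, mouth lips 76 mm to either side. Rusted clamp 110 mm high behind, from 135 mm; rails 63 mm high.
- mole: Fixed model mole of grey stone blocks on the right, red and white notch faces, 22 mm thick, 171 mm wide. 90 degree notch with upright faces opens to +y (yaw within 0.2). Origin: on the bench, where the centre of a base lies when home against both faces (60 mm from each); notch corner 85 mm deeper along -y, mouth lips 76 mm to either side. Bollards 50 mm high, 145 mm back.
- rasp: Bystander: steel rasp with a wooden handle, 240 mm long, 26 mm wide, 22 mm high, lying near the robot on the right. Origin: under its middle; x runs along it towards the steel end.
- weight: Bystander: smooth round granite weight, 76 mm across, 46 mm high. Origin: centre of its underside.
- tin: Bystander: closed green paint tin, 68 mm across, 75 mm high. Origin: centre of its underside.
Things that resemble listed ones, but are neither listed nor needed, are in the scene too. Leave any green look-alike of the lighthouse alone.

How it is judged:
At the end, for the whole second after the job is handed in: The centre of the smokestack's base lies within 12 mm (horizontally) of the deck panel's home point and that of the lighthouse's base within 12 mm of the mole's home point; both stand upright (within 0.1 rad) on the bench (underside less than 6 mm up) and are at rest (under 0.02 m/s) (horizontal distance between smokestack and deck below 0.012 m and angle between each of smokestack, lighthouse's own z axis and vertical below 0.1 rad and height (world z) of each of smokestack, lighthouse below 0.006 m and linear speed of each of smokestack, lighthouse below 0.02 m/s and horizontal distance between lighthouse and mole below 0.012 m); the robot touches nothing.
It fails at once if the smokestack model lifted off the bench (more than 20 mm) (height (world z) of smokestack above 0.02 m).
It fails at once if the lighthouse model lifted off the bench (more than 20 mm) (height (world z) of lighthouse above 0.02 m).
It fails at once if a model tipped by more than 0.35 rad (angle between any of smokestack, lighthouse's own z axis and vertical above 0.35 rad).
It fails at once if the rasp, the granite weight or the paint tin moved by more than 25 mm (distance of any of rasp, weight, tin from where it was at the start of the episode above 0.025 m).
It also fails if it takes over 67 s, if anything falls off the work surface, if the arm or the gripper's body presses on something with over 40 N, if the wrist force passes 120 N, or if a joint passes its speed limit or range.

## Working session

There is one attempt and no reset: what is moved stays moved. The work goes in short steps, Python scripts to look and compute and a tool call to move; the robot and the scene stay as the last step left them, time stands still between calls to the robot, and variables do not carry over. Pictures are saved under pics/ and viewed, about 8 in all and at most 12, crops included, and the job is handed in when it is done.

Besides the shell and the picture viewer there is one more tool, called after "Emit:" as name(argument=value, ...) on one line, values as JSON. apply_moves: Moves the arm, as the interface text tells. Its arguments: {"type":"object","properties":{"motion":{"type":"array","items":{"type":"object","properties":{"translation":{"type":"array","items":{"type":"number"}},"yaw":{"type":"number"},"fingers":{"type":"number"}}}},"force":{"type":"number"}},"required":["motion"]}

```bash
mkdir -p pics; cat > h.py <<'E'
import numpy as np, cv2
from bench import r
def cloud(cam,depth):
    p=r.camera_params(cam); R=np.array(p["R"]);t=np.array(p["t"])
    v,u=np.mgrid[0:400,0:640]
    P=np.stack([(u-p["cx"])/p["fx"]*depth,(v-p["cy"])/p["fy"]*depth,depth],-1)
    return (P-t)@R   # R^T (P-t)
E
python3 - <<'E'
from h import *
for c in ("top","side"):
    im,d=r.capture(c); cv2.imwrite(f"pics/{c}0.png",im[...,::-1]); W=cloud(c,d)
    p=r.camera_params(c); print(c,"campos",-np.array(p["R"]).T@np.array(p["t"]))
    for n in ("smokestack","lighthouse","deck","mole","rasp","weight","tin"):
        for x in r.regions_of(c,n)[:3]:
            m=x["pixels"]&(d>0); q=W[m]
            if len(q): print(c,n,round(x["confidence"],2),x["box"],"min",q.min(0).round(3),"max",q.max(0).round(3),"med",np.median(q,0).round(3))
s=r.get_state();print(s["t"],s["position"],s["tcp_rot"])
E
```

```text
top campos [ 3.85909943e-01 -7.60322504e-04  9.55526622e-01]
top smokestack 0.62 [285.6, 230.1, 46.4, 51.4] min [ 0.42  -0.026 -0.003] max [0.539 0.09  0.151] med [0.474 0.03  0.027]
top lighthouse 0.91 [304.7, 151.3, 43.0, 48.2] min [ 0.624 -0.064 -0.006] max [0.756 0.059 0.153] med [ 0.673 -0.003  0.027]
top lighthouse 0.8 [313.8, 86.9, 44.7, 52.7] min [ 0.788 -0.089 -0.005] max [0.922 0.034 0.152] med [ 0.836 -0.027  0.027]
top deck 0.93 [115.8, 178.9, 114.2, 75.6] min [ 0.487  0.251 -0.006] max [0.666 0.537 0.114] med [0.571 0.37  0.021]
top mole 0.78 [430.6, 184.5, 86.0, 77.2] min [ 0.467 -0.47  -0.003] max [ 0.65  -0.278  0.053] med [ 0.557 -0.384  0.021]
top rasp 0.73 [284.0, 231.8, 52.2, 50.6] min [ 0.42  -0.026 -0.002] max [0.536 0.09  0.151] med [0.472 0.03  0.027]
top rasp 0.63 [467.3, 261.8, 11.2, 103.6] min [ 0.235 -0.378  0.004] max [ 0.47  -0.331  0.025] med [ 0.341 -0.356  0.014]
top weight 0.95 [227.5, 132.7, 25.4, 30.4] min [0.717 0.185 0.009] max [0.785 0.252 0.047] med [0.746 0.217 0.041]
top tin 0.81 [171.3, 279.4, 40.3, 24.2] min [ 0.355  0.277 -0.002] max [0.42
[... 319 characters left out ...]
 -0.011  0.03 ]
side deck 0.94 [267.0, 270.9, 100.8, 120.2] min [ 0.488  0.244 -0.002] max [0.665 0.518 0.117] med [0.572 0.403 0.023]
side mole 0.83 [330.4, 126.9, 56.4, 33.7] min [ 0.468 -0.523 -0.001] max [ 0.65  -0.274  0.055] med [ 0.562 -0.369  0.023]
side rasp 0.73 [387.8, 150.1, 73.1, 11.0] min [ 0.238 -0.37  -0.002] max [ 0.468 -0.327  0.027] med [ 0.353 -0.352  0.016]
side weight 0.7 [235.7, 245.7, 35.7, 28.8] min [ 0.718  0.148 -0.002] max [0.806 0.264 0.049] med [0.749 0.24  0.041]
side tin 0.69 [397.7, 278.8, 34.1, 47.0] min [0.355 0.223 0.002] max [0.423 0.347 0.08 ] med [0.391 0.333 0.064]
0.8 [0.22521509 0.55611481 0.22827755] [-0.39518392  0.58640122  0.39516244  0.58635307]
```

View pics/top0.png

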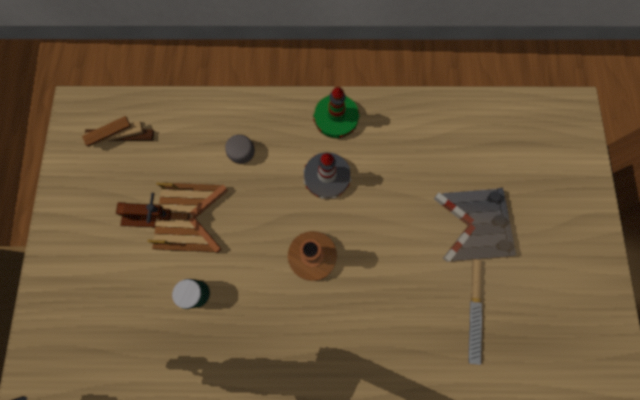

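View pics/side0.png

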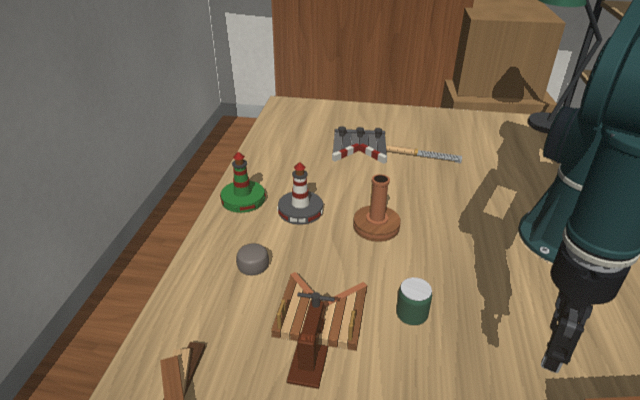

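```bash
cat >> h.py <<'E'
from scipy.optimize import least_squares
def circle(W,c0,zlo=.022,zhi=.034):
    m=(W[...,2]>zlo)&(W[...,2]<zhi)&(np.hypot(W[...,0]-c0[0],W[...,1]-c0[1])<.085)
    q=W[m][:,:2]; 
    # disc of r=.06 : choose centre maximizing points inside minus penalise outside, via hull fit
    h=cv2.convexHull(q.astype(np.float32))[:,0]
    f=least_squares(lambda p:np.hypot(h[:,0]-p[0],h[:,1]-p[1])-.06,q.mean(0),loss="soft_l1",f_scale=.002)
    return f.x, np.sqrt(np.mean(f.fun**2)), len(q)
def notch(W,c0,s):
    # s=+1 deck (corner at +y), -1 mole
    m=(W[...,2]>.017)&(W[...,2]<.028)&(abs(W[...,0]-c0[0])<.1)&(abs(W[...,1]-c0[1])<.13)
    q=W[m]; xs=[];ys=[]
    for a in np.arange(c0[0]-.09,c0[0]+.09,.003):
        k=q[(q[:,0]>=a)&(q[:,0]<a+.003)]
        if len(k)>3: xs.append(k[:,0].mean()); ys.append(s*np.sort(s*k[:,1])[0])
    xs=np.array(xs);ys=np.array(ys)
    def res(p):
        dx=xs-p[0];dy=s*(ys-p[1])  # in flipped frame, home frame: depth axis v, lateral u
        u=np.cos(p[2])*dx+np.sin(p[2])*dy; v=-np.sin(p[2])*dx+np.cos(p[2])*dy
        return (v+abs(u)-.0849)/2**.5
    f=least_squares(res,[c0[0],c0[1],0],loss="soft_l1",f_scale=.002)
    return f.x,np.sqrt(np.median(f.fun**2)),len(xs)
E
cat > look.py <<'E'
from h import *
import sys
S=[float(a) for a in sys.argv[1:]] or [.48,.032,.686,-.003]
for c in ("top","side"):
    im,d=r.capture(c); W=cloud(c,d)
    for n,f in (("stack",lambda:circle(W,S[:2])),("light",lambda:circle(W,S[2:4])),("deck",lambda:notch(W,(.577,.28),1)),("mole",lambda:notch(W,(.56,-.29),-1))):
        try: a=f(); print(c,n,a[0].round(4),round(float(a[1]),4),a[2])
        except Exception as e: print(c,n,e)
s=r.get_state();print(s["t"],s["position"],s["tcp_rot"],s["finger_gap"])
E
python3 look.py
```

```text
top stack [0.4793 0.0312] 0.001 1521
top light [ 0.6848 -0.0042] 0.0008 1213
top deck [ 0.5715  0.2456 -0.037 ] 0.0005 59
top mole [ 0.5503 -0.2753 -0.0777] 0.0007 59
side stack [0.4802 0.0335] 0.0011 855
side light [ 0.686  -0.0014] 0.0011 769
side deck [ 0.5724  0.2471 -0.0122] 0.0012 50
side mole [ 0.5515 -0.2735 -0.075 ] 0.0017 59
0.9 [0.22522405 0.55607197 0.22828627] [-0.39518056  0.58641207  0.39514118  0.58635882] 0.9967261076229237
```

Emit:
apply_moves(motion=[{"translation": [30,-50,0],"fingers": 0},{"translation": [55,-105,0]},{"translation": [82,-160,0]},{"translation": [109,-215,0]},{"translation": [136,-270,0]},{"translation": [163,-325,0]},{"translation": [190,-380,0]},{"translation": [210,-430,0]}], force=20)

```text
invalid input at $.motion[0]: expected keys translation, yaw, fingers
```

Emit:
apply_moves(motion=[{"translation": [30,-50,0],"yaw": 0,"fingers": 0},{"translation": [55,-105,0],"yaw": 0,"fingers": 0},{"translation": [82,-160,0],"yaw": 0,"fingers": 0},{"translation": [109,-215,0],"yaw": 0,"fingers": 0},{"translation": [136,-270,0],"yaw": 0,"fingers": 0},{"translation": [163,-325,0],"yaw": 0,"fingers": 0},{"translation": [190,-380,0],"yaw": 0,"fingers": 0},{"translation": [210,-430,0],"yaw": 0,"fingers": 0}], force=20)

```text
t: 1.9
position: [0.4364, 0.1241, 0.2287]
tcp_rot: [-0.395, 0.586, 0.395, 0.587]
contact_force: [0.8, 0.6, -0.3]
finger_gap: 1.001
```

Emit:
apply_moves(motion=[{"translation": [25,-52,0],"yaw": 0,"fingers": 0},{"translation": [45,-94,0],"yaw": 0,"fingers": 0},{"translation": [45,-94,0],"yaw": 0,"fingers": 0},{"translation": [45,-94,-40],"yaw": 0,"fingers": 0},{"translation": [45,-94,-80],"yaw": 0,"fingers": 0},{"translation": [45,-94,-105],"yaw": 0,"fingers": 0},{"translation": [45,-94,-118],"yaw": 0,"fingers": 0},{"translation": [45,-94,-118],"yaw": 0,"fingers": 0}])

```text
t: 2.9
position: [0.4796, 0.0327, 0.1099]
tcp_rot: [-0.395, 0.587, 0.396, 0.586]
contact_force: [0.2, -0.7, 0.4]
finger_gap: 1.0
```

Emit:
apply_moves(motion=[{"translation": [0,0,0],"yaw": 0,"fingers": 255},{"translation": [0,0,0],"yaw": 0,"fingers": 255},{"translation": [0,0,0],"yaw": 0,"fingers": 255},{"translation": [0,0,0],"yaw": 0,"fingers": 255},{"translation": [0,0,0],"yaw": 0,"fingers": 255},{"translation": [0,0,0],"yaw": 0,"fingers": 255}], force=20)

```text
t: 3.65
position: [0.4808, 0.0316, 0.1111]
tcp_rot: [-0.396, 0.586, 0.395, 0.587]
contact_force: [-0.8, -2.3, 7.2]
finger_gap: 0.501
```

```bash
python3 look.py
```

```text
top stack [0.48   0.0319] 0.0039 687
top light [ 0.685  -0.0038] 0.001 864
top deck [ 0.5716  0.2455 -0.0378] 0.0007 59
top mole [ 0.5507 -0.2752 -0.0748] 0.0006 59
side stack [0.4799 0.0341] 0.0012 849
side light [ 0.6854 -0.0015] 0.0015 769
side deck [ 0.5726  0.247  -0.0154] 0.0013 50
side mole [ 0.552  -0.2726 -0.0645] 0.0013 40
3.75 [0.48081148 0.03163434 0.11108293] [-0.3956525   0.58612733  0.39467129  0.58664165] 0.5034746337952423
```

Emit:
apply_moves(motion=[{"translation": [8,12,0],"yaw": 0,"fingers": 255},{"translation": [25,38,0],"yaw": 0,"fingers": 255},{"translation": [45,66,0],"yaw": 0,"fingers": 255},{"translation": [64,95,0],"yaw": 0,"fingers": 255},{"translation": [80,124,0],"yaw": 0,"fingers": 255},{"translation": [90,152,0],"yaw": 0,"fingers": 255},{"translation": [92,178,0],"yaw": 0,"fingers": 255},{"translation": [92,195,0],"yaw": 0,"fingers": 255}])

```text
t: 4.75
position: [0.5732, 0.2267, 0.1116]
tcp_rot: [-0.397, 0.586, 0.394, 0.586]
contact_force: [0.4, -4.9, 5.8]
finger_gap: 0.5
```

```bash
python3 look.py .572 .227 .686 -.003
```

```text
top stack [0.5677 0.217 ] 0.0108 833
top light [ 0.6849 -0.0043] 0.0008 1226
top deck [ 0.5184  0.092  -1.8451] 0.0113 31
top mole [ 0.5505 -0.2752 -0.0812] 0.0007 59
side stack [0.5702 0.254 ] 0.0143 1050
side light [ 0.6872 -0.0018] 0.0034 676
side deck [0.5589 0.208  0.6956] 0.006 59
side mole [ 0.5525 -0.2739 -0.0864] 0.0017 37
4.85 [0.5727255  0.22872979 0.11079898] [-0.39536155  0.58553139  0.39551395  0.58686536] 0.5000887615301094
```

Emit:
apply_moves(motion=[{"translation": [0,8,0],"yaw": 0,"fingers": 255},{"translation": [0,14,0],"yaw": 0,"fingers": 255},{"translation": [0,18,0],"yaw": 0,"fingers": 255},{"translation": [0,21,0],"yaw": 0,"fingers": 255},{"translation": [0,23,0],"yaw": 0,"fingers": 255},{"translation": [0,23,0],"yaw": 0,"fingers": 255}])

```text
t: 5.6
position: [0.5727, 0.2484, 0.1111]
tcp_rot: [-0.396, 0.587, 0.394, 0.586]
contact_force: [-1.1, -6.2, 7.2]
finger_gap: 0.501
```

Emit:
apply_moves(motion=[{"translation": [0,2,0],"yaw": 0,"fingers": 255},{"translation": [0,4,0],"yaw": 0,"fingers": 255},{"translation": [0,4,0],"yaw": 0,"fingers": 255}])

```text
t: 5.98
position: [0.5727, 0.2521, 0.1112]
tcp_rot: [-0.396, 0.587, 0.394, 0.586]
contact_force: [-0.6, -5.9, 8.4]
finger_gap: 0.5
```

```bash
python3 - <<'E'
from h import *
im,d=r.capture("side"); a=cv2.resize(im[240:400,220:420],None,fx=2.5,fy=2.5)
im2,_=r.capture("top"); b=cv2.resize(im2[150:310,120:290],None,fx=2.3,fy=2.5)
cv2.imwrite("pics/c1.png",np.hstack([a[:400],b[:400]])[:,:,::-1])
E
```

```text
(no output)
```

View pics/c1.png

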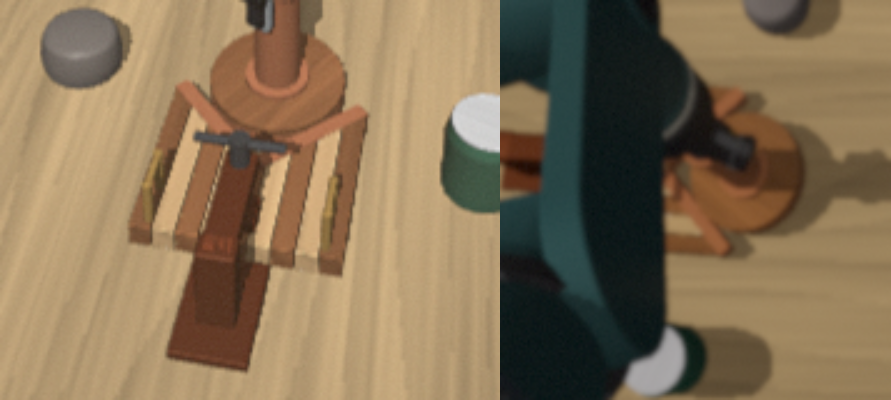

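The left half shows the base sitting in the notch, possibly with a small gap; I'll measure it with a tighter height band.

```bash
cat > base.py <<'E'
from h import *
import sys
x,y=map(float,sys.argv[1:3])
for c in ("side","top"):
    im,d=r.capture(c); W=cloud(c,d)
    for lo,hi in ((.0255,.031),(.0255,.036)):
        m=((W[...,2]>lo)&(W[...,2]<hi)).astype(np.uint8)
        n,l,st,ce=cv2.connectedComponentsWithStats(m,connectivity=4)
        dd=[]
        for i in range(1,n):
            if st[i,4]>150:
                q=W[l==i].mean(0); dd.append((np.hypot(q[0]-x,q[1]-y),i))
        if not dd: continue
        q=W[l==min(dd)[1]]; h=cv2.convexHull(q[:,:2].astype(np.float32))[:,0]
        f=least_squares(lambda p:np.hypot(h[:,0]-p[0],h[:,1]-p[1])-.06,[x,y],loss="soft_l1",f_scale=.002)
        print(c,lo,hi,len(q),f.x.round(4),"rms",np.sqrt(np.mean(f.fun**2)).round(4))
        a=cv2.minEnclosingCircle(q[:,:2].astype(np.float32)); print("  enc",np.round(a[0],4),round(a[1],4), "z fit", np.linalg.lstsq(np.c_[q[:,:2]-[x,y],np.ones(len(q))],q[:,2],rcond=None)[0].round(3))
print(r.get_state()["t"])
E
python3 base.py .572 .246
```

```text
side 0.0255 0.031 286 [0.5688 0.2454] rms 0.006
  enc [0.5686 0.2719] 0.0537 z fit [ 0.002 -0.04   0.031]
side 0.0255 0.036 1008 [0.5697 0.2456] rms 0.0011
  enc [0.5714 0.2466] 0.0616 z fit [-0.007 -0.073  0.033]
top 0.0255 0.031 272 [0.5698 0.2408] rms 0.0107
  enc [0.5437 0.2779] 0.0388 z fit [ 0.001 -0.06   0.03 ]
top 0.0255 0.036 1132 [0.5692 0.2426] rms 0.0006
  enc [0.569  0.2427] 0.0602 z fit [-0.007 -0.059  0.031]
6.175
```

Emit:
apply_moves(motion=[{"translation": [0,-4,0],"yaw": 0,"fingers": 255},{"translation": [0,-6,0],"yaw": 0,"fingers": 255},{"translation": [0,-6,0],"yaw": 0,"fingers": 100},{"translation": [0,-6,0],"yaw": 0,"fingers": 80},{"translation": [0,-6,0],"yaw": 0,"fingers": 80}])

```text
t: 6.8
position: [0.5716, 0.2479, 0.1099]
tcp_rot: [-0.395, 0.587, 0.395, 0.586]
contact_force: [-0.1, -1.2, -1.2]
finger_gap: 0.688
```

```bash
python3 base.py .572 .246
```

```text
side 0.0255 0.031 989 [0.5699 0.2422] rms 0.001
  enc [0.5691 0.2419] 0.0615 z fit [ 0.001 -0.003  0.029]
side 0.0255 0.036 1256 [0.5699 0.2423] rms 0.001
  enc [0.5691 0.2419] 0.0615 z fit [ 0.    -0.003  0.03 ]
top 0.0255 0.031 597 [0.5692 0.2417] rms 0.0051
  enc [0.5683 0.2394] 0.0587 z fit [-0.001 -0.001  0.027]
top 0.0255 0.036 842 [0.5693 0.2411] rms 0.0015
  enc [0.5689 0.2406] 0.0595 z fit [-0.003 -0.001  0.028]
6.9
```

Emit:
apply_moves(motion=[{"translation": [0,-4,0],"yaw": 0,"fingers": 0},{"translation": [0,-4,0],"yaw": 0,"fingers": 0},{"translation": [0,-4,45],"yaw": 0,"fingers": 0},{"translation": [0,-4,85],"yaw": 0,"fingers": 0},{"translation": [-18,-45,85],"yaw": 0,"fingers": 255},{"translation": [-35,-87,85],"yaw": 0,"fingers": 255},{"translation": [-35,-87,85],"yaw": 0,"fingers": 255},{"translation": [-35,-87,40],"yaw": 0,"fingers": 255}])

```text
t: 7.9
position: [0.5415, 0.1619, 0.1534]
tcp_rot: [-0.396, 0.583, 0.393, 0.59]
contact_force: [0.3, 0.3, -1.0]
finger_gap: 0.143
```

Emit:
apply_moves(motion=[{"translation": [0,0,-40],"yaw": 0,"fingers": 255},{"translation": [0,0,-80],"yaw": 0,"fingers": 255},{"translation": [0,0,-105],"yaw": 0,"fingers": 255},{"translation": [0,0,-120],"yaw": 0,"fingers": 255},{"translation": [0,0,-120],"yaw": 0,"fingers": 255}])

```text
t: 8.52
position: [0.537, 0.1615, 0.0295]
tcp_rot: [-0.395, 0.587, 0.395, 0.586]
contact_force: [0.2, -0.0, 0.6]
finger_gap: -0.002
```

```bash
python3 base.py .572 .246
```

```text
side 0.0255 0.031 991 [0.57   0.2426] rms 0.001
  enc [0.5698 0.2432] 0.0619 z fit [ 0.001 -0.004  0.029]
side 0.0255 0.036 1249 [0.57   0.2427] rms 0.0009
  enc [0.5698 0.2432] 0.0619 z fit [ 0.001 -0.002  0.03 ]
top 0.0255 0.031 232 [0.5726 0.2401] rms 0.0133
  enc [0.5374 0.2702] 0.0361 z fit [ 0.015 -0.018  0.028]
top 0.0255 0.036 256 [0.5901 0.2475] rms 0.0149
  enc [0.5374 0.2702] 0.0361 z fit [ 0.059 -0.062  0.031]
8.625
```

Push along (0.375, 0.927).

Emit:
apply_moves(motion=[{"translation": [3,8,0],"yaw": 0,"fingers": 255},{"translation": [5,12,0],"yaw": 0,"fingers": 255},{"translation": [6,14,0],"yaw": 0,"fingers": 255},{"translation": [6,16,0],"yaw": 0,"fingers": 255},{"translation": [6,16,0],"yaw": 0,"fingers": 255}])

```text
t: 9.25
position: [0.5431, 0.1772, 0.0302]
tcp_rot: [-0.395, 0.586, 0.395, 0.586]
contact_force: [-1.0, -2.4, -0.1]
finger_gap: -0.001
```

```bash
python3 base.py .572 .246|head -4
```

```text
side 0.0255 0.031 199 [0.5679 0.2438] rms 0.0123
  enc [0.576  0.2902] 0.0383 z fit [-0.012 -0.051  0.032]
side 0.0255 0.036 870 [0.5703 0.2454] rms 0.0033
  enc [0.5705 0.2451] 0.0609 z fit [-0.019 -0.085  0.034]
```

```bash
python3 - <<'E'
from h import *
im,d=r.capture("side"); a=cv2.resize(im[180:340,260:420],None,fx=3.5,fy=3.5,interpolation=cv2.INTER_CUBIC)
cv2.imwrite("pics/c2.png",a[:,:,::-1]); W=cloud("side",d)
for y in np.arange(.18,.31,.01):
    m=(abs(W[...,0]-.572)<.06)&(abs(W[...,1]-y)<.005)&(W[...,2]<.06)
    q=W[m][:,2]; print(round(y,3),np.percentile(q,[10,50,80,95]).round(4) if len(q) else 0,len(q))
E
```

```text
0.18 [0.0004 0.0384 0.0507 0.0587] 36
0.19 [0.0374 0.0462 0.0547 0.0587] 78
0.2 [0.0369 0.0389 0.0406 0.042 ] 45
0.21 [0.0368 0.0387 0.0401 0.0415] 77
0.22 [0.0352 0.0376 0.0392 0.0411] 100
0.23 [0.0337 0.0362 0.0384 0.0415] 104
0.24 [0.0331 0.0361 0.0387 0.0424] 115
0.25 [0.0322 0.0356 0.0391 0.0462] 145
0.26 [0.0316 0.0364 0.0463 0.0556] 265
0.27 [0.029  0.0331 0.0368 0.0482] 246
0.28 [0.0241 0.0305 0.0327 0.0337] 217
0.29 [0.0229 0.0286 0.031  0.0325] 226
0.3 [0.0184 0.0244 0.029  0.0318] 281
```

View pics/c2.png

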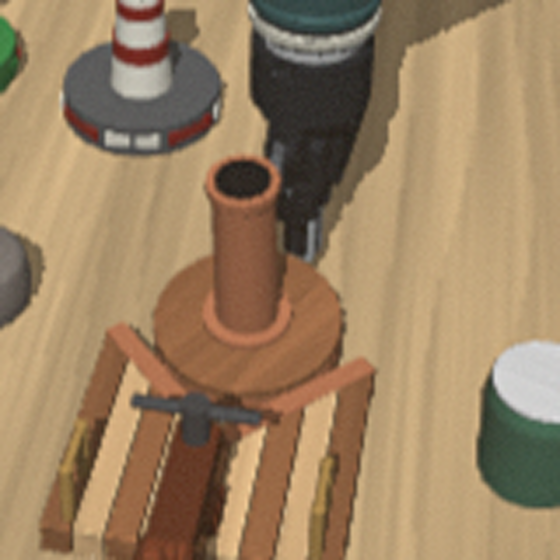

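Emit:
apply_moves(motion=[{"translation": [-4,-10,0],"yaw": 0,"fingers": 255},{"translation": [-12,-32,0],"yaw": 0.18,"fingers": 255},{"translation": [-14,-36,0],"yaw": 0.36,"fingers": 255},{"translation": [-14,-36,0],"yaw": 0.54,"fingers": 255},{"translation": [-14,-36,0],"yaw": 0.72,"fingers": 255},{"translation": [-14,-36,0],"yaw": 0.9,"fingers": 255},{"translation": [-14,-36,0],"yaw": 1.08,"fingers": 255},{"translation": [-14,-36,0],"yaw": 1.26,"fingers": 255}])

```text
t: 10.4
position: [0.5292, 0.1408, 0.0303]
tcp_rot: [0.666, -0.239, -0.665, -0.239]
contact_force: [0.4, -0.7, 0.8]
finger_gap: -0.0
```

```bash
python3 base.py .572 .246; python3 -c "
from h import *
s=r.get_state();print(s['joint_pos'],s['position'])"
```

```text
side 0.0255 0.031 1017 [0.5697 0.2426] rms 0.0007
  enc [0.5693 0.2422] 0.0613 z fit [ 0.001 -0.003  0.029]
side 0.0255 0.036 1254 [0.5697 0.2426] rms 0.0007
  enc [0.5693 0.2422] 0.0613 z fit [ 0.002 -0.004  0.03 ]
top 0.0255 0.031 222 [0.5754 0.2419] rms 0.0136
  enc [0.5326 0.2506] 0.0386 z fit [0.026 0.001 0.028]
top 0.0255 0.036 258 [0.5749 0.2422] rms 0.0138
  enc [0.5326 0.2506] 0.0386 z fit [ 0.089 -0.018  0.031]
10.5
[ 1.33854423e-01  5.39458035e-01  1.81166103e+00  3.23036347e-04
  7.89965711e-01 -2.31323123e+00] [0.52924861 0.14087728 0.03033558]
```

Emit:
apply_moves(motion=[{"translation": [0,8,0],"yaw": 0.17,"fingers": 255},{"translation": [0,24,0],"yaw": 0.17,"fingers": 255},{"translation": [2,32,0],"yaw": 0.17,"fingers": 255},{"translation": [5,37,0],"yaw": 0.17,"fingers": 255},{"translation": [6,41,0],"yaw": 0.17,"fingers": 255},{"translation": [7,44,0],"yaw": 0.17,"fingers": 255},{"translation": [7,44,0],"yaw": 0.17,"fingers": 255}])

```text
t: 11.38
position: [0.5363, 0.1852, 0.0302]
tcp_rot: [0.683, -0.184, -0.683, -0.184]
contact_force: [-0.3, -0.3, -0.4]
finger_gap: -0.001
```

```bash
python3 base.py .572 .246|head -4
```

```text
side 0.0255 0.031 1014 [0.5701 0.2431] rms 0.001
  enc [0.5709 0.2452] 0.0631 z fit [ 0.002 -0.004  0.029]
side 0.0255 0.036 1262 [0.5702 0.243 ] rms 0.001
  enc [0.5709 0.2452] 0.0631 z fit [ 0.001 -0.003  0.03 ]
```

Emit:
apply_moves(motion=[{"translation": [1,2,0],"yaw": 0,"fingers": 255},{"translation": [2,4,0],"yaw": 0,"fingers": 255},{"translation": [2,4,0],"yaw": 0,"fingers": 255}])

```text
t: 11.85
position: [0.5384, 0.1892, 0.0303]
tcp_rot: [0.683, -0.184, -0.683, -0.184]
contact_force: [0.3, -0.2, -0.5]
finger_gap: -0.003
```

```bash
python3 base.py .572 .246|head -4
```

```text
side 0.0255 0.031 998 [0.57   0.2423] rms 0.001
  enc [0.5693 0.2425] 0.0625 z fit [ 0.001 -0.003  0.029]
side 0.0255 0.036 1255 [0.57   0.2423] rms 0.001
  enc [0.5693 0.2425] 0.0625 z fit [ 0.001 -0.001  0.03 ]
```

Emit:
apply_moves(motion=[{"translation": [1,2,0],"yaw": 0,"fingers": 255},{"translation": [1,2,0],"yaw": 0,"fingers": 255}])

```text
t: 12.2
position: [0.5394, 0.1912, 0.0303]
tcp_rot: [0.683, -0.184, -0.683, -0.184]
contact_force: [-0.0, -0.8, 0.6]
finger_gap: 0.001
```

Emit:
apply_moves(motion=[{"translation": [1,2,0],"yaw": 0,"fingers": 255},{"translation": [1,2,0],"yaw": 0,"fingers": 255}])

```text
t: 12.45
position: [0.5404, 0.1933, 0.0303]
tcp_rot: [0.683, -0.184, -0.683, -0.184]
contact_force: [0.7, -0.2, 0.1]
finger_gap: 0.001
```

```bash
python3 base.py .572 .246|head -4;python3 - <<'E'
from h import *
im,d=r.capture("side"); a=cv2.resize(im[180:340,260:420],None,fx=3.5,fy=3.5,interpolation=cv2.INTER_CUBIC)
cv2.imwrite("pics/c3.png",a[:,:,::-1])
E
```

```text
side 0.0255 0.031 1018 [0.5699 0.2428] rms 0.0007
  enc [0.57   0.2421] 0.061 z fit [ 0.001 -0.001  0.029]
side 0.0255 0.036 1247 [0.5698 0.2428] rms 0.0008
  enc [0.5707 0.2433] 0.0615 z fit [ 0.001 -0.001  0.03 ]
```

View pics/c3.png

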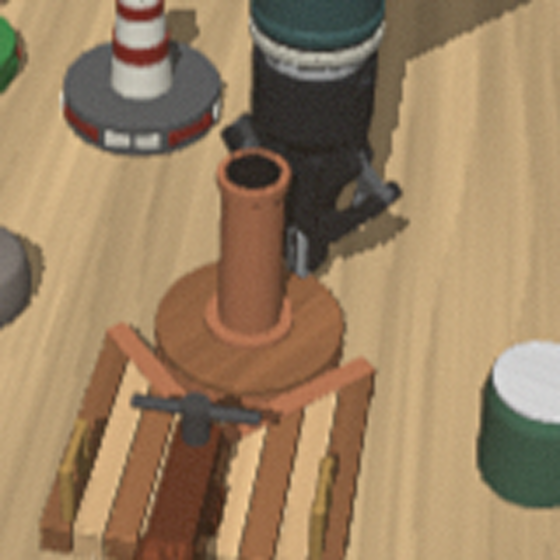

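```bash
python3 - <<'E'
from h import *
im,d=r.capture("side"); W=cloud("side",d)
# crop pixel (305,265)/3.5 + (260,180)
for v in range(236,266,3):
    print(v,[tuple((W[v,u]*1000).round().astype(int)) for u in range(340,358,4)], [tuple(im[v,u]) and int(im[v,u].sum()) for u in range(340,358,4)])
E
```

```text
236 [(np.int64(551), np.int64(252), np.int64(142)), (np.int64(548), np.int64(197), np.int64(98)), (np.int64(538), np.int64(213), np.int64(112)), (np.int64(529), np.int64(210), np.int64(111)), (np.int64(521), np.int64(193), np.int64(98))] [210, 119, 117, 122, 157]
239 [(np.int64(552), np.int64(244), np.int64(128)), (np.int64(547), np.int64(197), np.int64(89)), (np.int64(537), np.int64(215), np.int64(105)), (np.int64(529), np.int64(207), np.int64(100)), (np.int64(526), np.int64(87), np.int64(1))] [238, 122, 140, 107, 213]
242 [(np.int64(552), np.int64(244), np.int64(119)), (np.int64(547), np.int64(195), np.int64(79)), (np.int64(537), np.int64(209), np.int64(92)), (np.int64(529), np.int64(204), np.int64(88)), (np.int64(520), np.int64(208), np.int64(93))] [223, 135, 141, 144, 130]
245 [(np.int64(551), np.int64(247), np.int64(113)), (np.int64(546), np.int64(199), np.int64(74)), (np.int64(537), np.int64(210), np.int64(84)), (np.int64(528), np.int64(215), np.int64(89)), (np.int64(519), np.int64(221), np.int64(96))] [205, 206, 131, 133, 137]
248 [(np.int64(551), np.int64(245), np.int64(104))
[... 810 characters left out ...]
1), np.int64(40)), (np.int64(536), np.int64(204), np.int64(43)), (np.int64(530), np.int64(156), np.int64(2)), (np.int64(520), np.int64(155), np.int64(2))] [185, 249, 213, 287, 480]
260 [(np.int64(554), np.int64(201), np.int64(29)), (np.int64(545), np.int64(201), np.int64(31)), (np.int64(536), np.int64(196), np.int64(28)), (np.int64(529), np.int64(167), np.int64(2)), (np.int64(519), np.int64(166), np.int64(3))] [194, 304, 308, 456, 483]
263 [(np.int64(553), np.int64(210), np.int64(28)), (np.int64(544), np.int64(211), np.int64(31)), (np.int64(535), np.int64(209), np.int64(30)), (np.int64(526), np.int64(208), np.int64(31)), (np.int64(518), np.int64(173), np.int64(-1))] [204, 302, 314, 319, 478]
```

Emit:
apply_moves(motion=[{"translation": [-8,-14,0],"yaw": 0,"fingers": 255},{"translation": [-17,-32,0],"yaw": 0,"fingers": 255},{"translation": [-17,-32,0],"yaw": 0,"fingers": 255}])

```text
t: 13.02
position: [0.5213, 0.1592, 0.0301]
tcp_rot: [-0.682, 0.185, 0.683, 0.184]
contact_force: [-0.1, 0.5, -0.3]
finger_gap: 0.002
```

```bash
python3 - <<'E'
from h import *
im,d=r.capture("side"); W=cloud("side",d); s=r.get_state()["position"]; print(s)
m=(abs(W[...,0]-s[0])<.014)&(abs(W[...,1]-s[1]-.012)<.02)&(W[...,2]>.006)
q=W[m]; print(len(q), "z",np.percentile(q[:,2],[0,2,5,10,50]).round(3)); k=q[q[:,2]<.05]; print((k[np.argsort(k[:,2])][:25]*1000).round())
E
```

```text
[0.52241717 0.15997154 0.03027724]
535 z [0.033 0.042 0.046 0.052 0.112]
[[518. 165.  33.]
 [523. 171.  38.]
 [533. 165.  38.]
 [525. 169.  39.]
 [520. 172.  39.]
 [530. 166.  39.]
 [518. 168.  39.]
 [528. 170.  39.]
 [519. 167.  41.]
 [533. 166.  41.]
 [521. 168.  42.]
 [525. 169.  42.]
 [523. 172.  42.]
 [520. 172.  42.]
 [516. 172.  43.]
 [528. 171.  43.]
 [533. 165.  43.]
 [536. 159.  44.]
 [530. 169.  44.]
 [528. 169.  45.]
 [516. 171.  45.]
 [523. 172.  45.]
 [533. 163.  45.]
 [528. 166.  45.]
 [533. 160.  45.]]
```

Emit:
apply_moves(motion=[{"translation": [0,-3,-4],"yaw": 0,"fingers": 255},{"translation": [0,-3,-8],"yaw": 0,"fingers": 255},{"translation": [0,-3,-8],"yaw": 0,"fingers": 255}])

```text
t: 13.45
position: [0.5231, 0.1582, 0.0218]
tcp_rot: [-0.683, 0.184, 0.683, 0.184]
contact_force: [-0.9, 1.0, -0.0]
finger_gap: 0.003
```

Emit:
apply_moves(motion=[{"translation": [0,0,-2],"yaw": 0,"fingers": 255},{"translation": [0,0,-4],"yaw": 0,"fingers": 255},{"translation": [0,0,-4],"yaw": 0,"fingers": 255}])

```text
t: 13.82
position: [0.5231, 0.1581, 0.0181]
tcp_rot: [-0.683, 0.184, 0.683, 0.184]
contact_force: [0.5, -0.0, 0.2]
finger_gap: -0.003
```

```bash
python3 - <<'E'
from h import *
im,d=r.capture("side"); W=cloud("side",d); s=r.get_state(); print(s["position"],s["contact_force"]); s=s["position"]
m=(abs(W[...,0]-s[0])<.014)&(abs(W[...,1]-s[1]-.012)<.02)&(W[...,2]>.006)
q=W[m]; k=q[np.argsort(q[:,2])][:8]; print((k*1000).round())
a=cv2.resize(im[180:340,260:420],None,fx=3.5,fy=3.5,interpolation=cv2.INTER_CUBIC)
cv2.imwrite("pics/c4.png",a[:,:,::-1])
E
```

```text
[0.52310336 0.1581469  0.01817964] [-0.64029232 -0.46691883  0.29477554]
[[522. 169.  24.]
 [523. 166.  24.]
 [520. 166.  24.]
 [527. 168.  25.]
 [532. 164.  27.]
 [532. 168.  27.]
 [535. 158.  28.]
 [527. 167.  28.]]
```

View pics/c4.png

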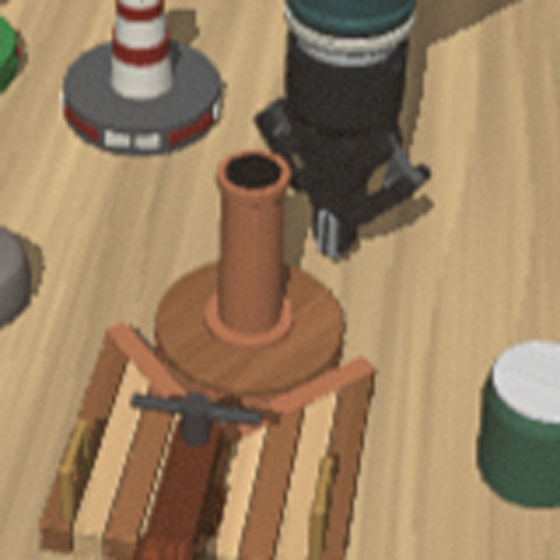

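Emit:
apply_moves(motion=[{"translation": [0,0,-4],"yaw": 0,"fingers": 255},{"translation": [3,5,-7],"yaw": 0,"fingers": 255},{"translation": [7,13,-7],"yaw": 0,"fingers": 255},{"translation": [10,20,-7],"yaw": 0,"fingers": 255},{"translation": [12,24,-7],"yaw": 0,"fingers": 255},{"translation": [13,26,-7],"yaw": 0,"fingers": 255},{"translation": [13,26,-7],"yaw": 0,"fingers": 255}])

```text
t: 14.75
position: [0.5356, 0.1832, 0.0113]
tcp_rot: [-0.683, 0.184, 0.683, 0.183]
contact_force: [-1.1, -5.8, 2.2]
finger_gap: 0.002
```

```bash
python3 base.py .572 .246|head -4
```

```text
side 0.0255 0.031 1030 [0.5716 0.2457] rms 0.0016
  enc [0.5689 0.244 ] 0.0632 z fit [ 0.001 -0.002  0.029]
side 0.0255 0.036 1313 [0.5716 0.2459] rms 0.0042
  enc [0.5618 0.2412] 0.0706 z fit [-0.    -0.005  0.03 ]
```

Emit:
apply_moves(motion=[{"translation": [1,2,0],"yaw": 0,"fingers": 255},{"translation": [1,3,0],"yaw": 0,"fingers": 255},{"translation": [1,3,0],"yaw": 0,"fingers": 255}])

```text
t: 15.22
position: [0.5361, 0.1842, 0.0113]
tcp_rot: [-0.683, 0.185, 0.683, 0.181]
contact_force: [-1.7, -14.1, 4.9]
finger_gap: 0.002
```

```bash
python3 base.py .572 .246|head -4
```

```text
side 0.0255 0.031 1037 [0.5723 0.2455] rms 0.0031
  enc [0.5667 0.2404] 0.0684 z fit [0.001 0.001 0.029]
side 0.0255 0.036 1305 [0.5722 0.2453] rms 0.0043
  enc [0.5664 0.24  ] 0.0689 z fit [ 0.001 -0.005  0.03 ]
```

```bash
python3 - <<'E'
from h import *
im,d=r.capture("side"); W=cloud("side",d); s=r.get_state(); p=s["position"]; print(p,s["joint_pos"])
q=W[(d>0)]; rr=np.hypot(p[0],p[1]); e=np.array(p[:2])/rr
rel=q[:,:2]-p[:2]; a=rel@e; b=rel@np.array([-e[1],e[0]])
m=(abs(b)<.09)&(q[:,2]>.05)&(a<.09)&(a>-.6); a=a[m];z=q[m][:,2]; bb=b[m]
m2=~((np.hypot(q[m][:,0]-.572,q[m][:,1]-.246)<.03)&(z<.155)); a=a[m2];z=z[m2];bb=bb[m2]
for lo in np.arange(.05,.6,.025):
    k=(z>=lo)&(z<lo+.025)
    if k.sum(): print("z",lo.round(3),"radial",a[k].min().round(3),a[k].max().round(3),"lat",bb[k].min().round(3),bb[k].max().round(3),k.sum())
E
```

```text
[0.53610862 0.18420371 0.01128606] [ 0.21168288  0.58919187  1.7742734  -0.00547054  0.78130127 -2.40190649]
z 0.05 radial -0.599 0.022 lat -0.066 0.09 864
z 0.075 radial -0.599 0.023 lat -0.059 0.09 891
z 0.1 radial -0.599 0.05 lat -0.057 0.086 1086
z 0.125 radial -0.599 0.037 lat -0.053 0.08 811
z 0.15 radial -0.583 0.039 lat -0.046 0.073 918
z 0.175 radial -0.557 0.039 lat -0.052 0.073 889
z 0.2 radial -0.537 0.041 lat -0.078 0.084 703
z 0.225 radial -0.525 0.04 lat -0.088 0.089 785
z 0.25 radial -0.515 0.039 lat -0.089 0.089 879
z 0.275 radial -0.522 0.039 lat -0.09 0.074 863
z 0.3 radial -0.545 0.04 lat -0.09 0.043 689
z 0.325 radial -0.511 0.042 lat -0.04 0.064 220
z 0.35 radial -0.038 0.05 lat -0.046 0.071 459
z 0.375 radial -0.064 0.054 lat -0.059 0.072 837
z 0.4 radial -0.087 0.052 lat -0.058 0.074 1280
z 0.425 radial -0.11 0.037 lat -0.058 0.076 1609
z 0.45 radial -0.135 0.012 lat -0.055 0.079 1484
z 0.475 radial -0.158 -0.015 lat -0.053 0.082 1516
z 0.5 radial -0.185 -0.04 lat -0.049 0.084 1552
z 0.525 radial -0.185 -0.065 lat -0.046 0.084 1273
z 0.55 radial -0.194 -0.092 lat -0.045 0.083 1261
z 0.575 radial -0.197 -0.112 lat -0.014 0.08 928
```

Emit:
apply_moves(motion=[{"translation": [-6,-10,0],"yaw": 0,"fingers": 255},{"translation": [-14,-26,0],"yaw": 0,"fingers": 255},{"translation": [-14,-26,60],"yaw": -0.18,"fingers": 255},{"translation": [-14,-26,120],"yaw": -0.36,"fingers": 255},{"translation": [-14,-26,180],"yaw": -0.54,"fingers": 150},{"translation": [0,-40,200],"yaw": -0.72,"fingers": 105},{"translation": [30,-60,200],"yaw": -0.9,"fingers": 105},{"translation": [60,-80,200],"yaw": -1.08,"fingers": 105}])

```text
t: 16.38
position: [0.5975, 0.1063, 0.2118]
tcp_rot: [-0.49, 0.51, 0.49, 0.51]
contact_force: [0.7, 0.2, 0.2]
finger_gap: 0.588
```

```bash
python3 look.py .572 .246 .686 -.003; python3 base.py .572 .246
```

```text
top stack [0.5875 0.2586] 0.0108 901
top light [ 0.6847 -0.0041] 0.0007 1223
top deck [ 0.5742  0.2546 -1.8187] 0.0048 40
top mole [ 0.5505 -0.2752 -0.0717] 0.0005 59
side stack [0.5615 0.2681] 0.0154 1722
side light [ 0.6857 -0.0017] 0.0011 772
side deck [ 0.5703  0.2103 -0.5875] 0.0185 59
side mole [ 0.5513 -0.2733 -0.09  ] 0.0012 56
16.475 [0.59993844 0.10470794 0.21132396] [-0.49070271  0.50937583  0.48899553  0.51051982] 0.5873623255933532
side 0.0255 0.031 997 [0.5724 0.2461] rms 0.0007
  enc [0.5728 0.247 ] 0.0617 z fit [ 0.001 -0.002  0.029]
side 0.0255 0.036 1258 [0.5724 0.2461] rms 0.0007
  enc [0.5728 0.247 ] 0.0617 z fit [ 0.003 -0.001  0.03 ]
top 0.0255 0.031 339 [0.5709 0.2472] rms 0.0089
  enc [0.5879 0.2283] 0.0536 z fit [-0.005  0.002  0.027]
top 0.0255 0.036 534 [0.5713 0.245 ] rms 0.0089
  enc [0.5715 0.2446] 0.0593 z fit [-0.026  0.     0.028]
16.575
```

Emit:
apply_moves(motion=[{"translation": [40,-14,0],"yaw": -0.18,"fingers": 105},{"translation": [80,-28,0],"yaw": -0.36,"fingers": 105},{"translation": [120,-42,0],"yaw": -0.54,"fingers": 105},{"translation": [146,-52,0],"yaw": -0.72,"fingers": 105},{"translation": [146,-52,0],"yaw": -0.9,"fingers": 105},{"translation": [146,-52,0],"yaw": -1.08,"fingers": 105},{"translation": [146,-52,0],"yaw": -1.26,"fingers": 105},{"translation": [146,-52,0],"yaw": -1.44,"fingers": 105}])

```text
t: 17.58
position: [0.7417, 0.056, 0.2108]
tcp_rot: [-0.032, 0.707, 0.033, 0.706]
contact_force: [-0.2, 0.5, -0.6]
finger_gap: 0.586
```

Emit:
apply_moves(motion=[{"translation": [0,0,0],"yaw": -0.18,"fingers": 105},{"translation": [0,0,0],"yaw": -0.36,"fingers": 105},{"translation": [0,0,0],"yaw": -0.54,"fingers": 105},{"translation": [0,0,-40],"yaw": -0.72,"fingers": 105},{"translation": [0,0,-90],"yaw": -0.88,"fingers": 105},{"translation": [0,0,-140],"yaw": -0.88,"fingers": 105},{"translation": [0,0,-175],"yaw": -0.88,"fingers": 105},{"translation": [0,0,-190],"yaw": -0.88,"fingers": 105}])

```text
t: 18.58
position: [0.7401, 0.0558, 0.0185]
tcp_rot: [0.269, 0.656, -0.27, 0.652]
contact_force: [0.2, 0.3, -0.0]
finger_gap: 0.59
```

Emit:
apply_moves(motion=[{"translation": [0,0,-7],"yaw": 0,"fingers": 105},{"translation": [0,0,-13],"yaw": 0,"fingers": 105},{"translation": [0,0,-13],"yaw": 0,"fingers": 105}])

```text
t: 18.95
position: [0.7438, 0.0552, 0.0092]
tcp_rot: [0.27, 0.653, -0.27, 0.654]
contact_force: [-0.5, 1.0, -0.0]
finger_gap: 0.585
```

```bash
python3 - <<'E'
from h import *
im,d=r.capture("side"); W=cloud("side",d); s=r.get_state(); print(s["position"],s["contact_force"],s["finger_gap"],s["joint_pos"])
im2,_=r.capture("top")
a=cv2.resize(im[130:270,180:380],None,fx=2.7,fy=2.7);b=cv2.resize(im2[90:230,270:370],None,fx=2.5,fy=2.7)
cv2.imwrite("pics/c5.png",np.hstack([a,b])[:,:,::-1])
E
python3 base.py .685 -.003
```

```text
[0.74393871 0.05512502 0.0093702 ] [-0.04607426  0.2103294   0.33318201] 0.5894029399266739 [-1.86031370e-02  7.74099220e-01  1.33426125e+00  1.68351169e-04
  1.03166562e+00  7.65176644e-01]
side 0.0255 0.031 414 [ 0.6851 -0.0013] rms 0.0107
  enc [6.824e-01 1.000e-04] 0.0613 z fit [-0.    -0.005  0.029]
side 0.0255 0.036 532 [ 0.6857 -0.0014] rms 0.0009
  enc [ 0.6849 -0.0013] 0.0619 z fit [ 0.004 -0.004  0.03 ]
top 0.0255 0.031 182 [ 0.6823 -0.0016] rms 0.0038
  enc [ 0.6851 -0.0404] 0.043 z fit [-0.004  0.002  0.027]
top 0.0255 0.036 183 [ 0.6823 -0.0016] rms 0.0038
  enc [ 0.6851 -0.0404] 0.043 z fit [-0.002  0.001  0.027]
19.15
```

View pics/c5.png

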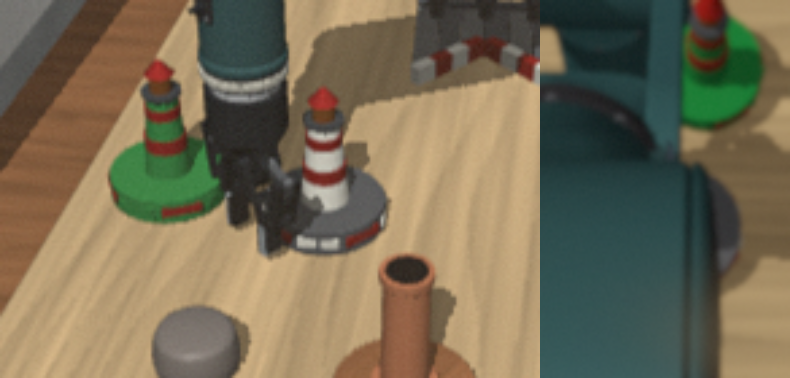

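```bash
python3 - <<'E'
import numpy as np
A=np.array([685,-3.]);H=np.array([551,-274.5]);ax=np.array([.075,-.997]);B=H-130*ax
H2=H-15*ax  # stop short
P0=np.array([743.2,55.1]); y0=np.deg2rad(-45.2)
t=np.linspace(0,1,19)
for i,k in enumerate(t):
    C=(1-k)**2*A+2*k*(1-k)*B+k*k*H2; T=2*(1-k)*(B-A)+2*k*(H2-B); h=T/np.hypot(*T)
    q=C-65.5*h; yaw=np.arctan2(h[1],h[0])+np.pi/2-y0
    print(i,(q-P0).round(0),round(yaw,2),C.round())
E
```

```text
0 [-12. -12.] -0.0 [685.  -3.]
1 [-28. -27.] 0.02 [669. -19.]
2 [-44. -41.] 0.05 [655. -34.]
3 [-59. -55.] 0.08 [641. -50.]
4 [-73. -69.] 0.11 [629. -65.]
5 [-87. -83.] 0.14 [617. -80.]
6 [-100.  -96.] 0.18 [606. -95.]
7 [-112. -109.] 0.22 [ 596. -109.]
8 [-123. -122.] 0.26 [ 587. -124.]
9 [-133. -135.] 0.3 [ 579. -138.]
10 [-143. -148.] 0.35 [ 572. -152.]
11 [-152. -161.] 0.4 [ 566. -166.]
12 [-161. -173.] 0.46 [ 561. -180.]
13 [-169. -186.] 0.52 [ 557. -194.]
14 [-176. -198.] 0.58 [ 554. -207.]
15 [-183. -211.] 0.65 [ 551. -221.]
16 [-189. -223.] 0.72 [ 550. -234.]
17 [-194. -236.] 0.79 [ 549. -247.]
18 [-198. -249.] 0.86 [ 550. -260.]
```

Emit:
apply_moves(motion=[{"translation": [-8,-8,0],"yaw": 0,"fingers": 105},{"translation": [-16,-16,0],"yaw": 0,"fingers": 105},{"translation": [-28,-27,0],"yaw": 0.02,"fingers": 105},{"translation": [-44,-41,0],"yaw": 0.05,"fingers": 105},{"translation": [-59,-55,0],"yaw": 0.08,"fingers": 105},{"translation": [-73,-69,0],"yaw": 0.11,"fingers": 105},{"translation": [-80,-76,0],"yaw": 0.12,"fingers": 105},{"translation": [-80,-76,0],"yaw": 0.12,"fingers": 105}])

```text
t: 20.15
position: [0.662, -0.0218, 0.0082]
tcp_rot: [0.231, 0.669, -0.231, 0.668]
contact_force: [0.6, 0.4, -0.0]
finger_gap: 0.586
```

```bash
python3 base.py .624 -.072
```

```text
side 0.0255 0.031 277 [ 0.6214 -0.0732] rms 0.0079
  enc [ 0.6026 -0.071 ] 0.0568 z fit [ 0.001 -0.004  0.029]
side 0.0255 0.036 360 [ 0.6212 -0.073 ] rms 0.0042
  enc [ 0.6106 -0.07  ] 0.0589 z fit [ 0.013 -0.005  0.03 ]
top 0.0255 0.031 336 [ 0.5695 -0.4266] rms 0.0243
  enc [ 0.5648 -0.445 ] 0.0844 z fit [ 0.002 -0.019  0.021]
top 0.0255 0.036 362 [ 0.5489 -0.4491] rms 0.028
  enc [ 0.5648 -0.4473] 0.0846 z fit [-0.001 -0.004  0.027]
20.25
```

Emit:
apply_moves(motion=[{"translation": [-12,-12,0],"yaw": 0.04,"fingers": 105},{"translation": [-26,-26,0],"yaw": 0.08,"fingers": 105},{"translation": [-38,-40,0],"yaw": 0.12,"fingers": 105},{"translation": [-48,-52,0],"yaw": 0.16,"fingers": 105},{"translation": [-58,-65,0],"yaw": 0.21,"fingers": 105},{"translation": [-67,-78,0],"yaw": 0.25,"fingers": 105},{"translation": [-76,-90,0],"yaw": 0.31,"fingers": 105},{"translation": [-81,-97,0],"yaw": 0.34,"fingers": 105}])

```text
t: 21.25
position: [0.5826, -0.1176, 0.0083]
tcp_rot: [0.114, 0.698, -0.113, 0.698]
contact_force: [1.1, 2.7, 0.1]
finger_gap: 0.589
```

Emit:
apply_moves(motion=[{"translation": [-4,-6,0],"yaw": 0.03,"fingers": 105},{"translation": [-10,-16,0],"yaw": 0.08,"fingers": 105},{"translation": [-16,-26,0],"yaw": 0.13,"fingers": 105},{"translation": [-22,-37,0],"yaw": 0.19,"fingers": 105},{"translation": [-27,-47,0],"yaw": 0.25,"fingers": 105},{"translation": [-32,-58,0],"yaw": 0.31,"fingers": 105},{"translation": [-35,-68,0],"yaw": 0.37,"fingers": 105},{"translation": [-37,-75,0],"yaw": 0.4,"fingers": 105}])

```text
t: 22.25
position: [0.5451, -0.1922, 0.0082]
tcp_rot: [-0.027, 0.707, 0.028, 0.706]
contact_force: [-0.1, 3.7, 2.1]
finger_gap: 0.59
```

```bash
python3 base.py .55 -.26; python3 -c "
from h import *
im,d=r.capture('side'); a=cv2.resize(im[90:220,290:450],None,fx=4,fy=4,interpolation=cv2.INTER_CUBIC)
cv2.imwrite('pics/c6.png',a[:,:,::-1])"
```

```text
side 0.0255 0.031 527 [ 0.8516 -0.0269] rms 0.0013
  enc [ 0.8514 -0.0267] 0.0618 z fit [ 0.001 -0.003  0.029]
side 0.0255 0.036 166 [ 0.531  -0.2552] rms 0.0188
  enc [ 0.5439 -0.223 ] 0.0356 z fit [ 0.006 -0.04   0.032]
top 0.0255 0.031 629 [ 0.8503 -0.0289] rms 0.0025
  enc [ 0.8505 -0.0284] 0.0599 z fit [-0.002 -0.003  0.029]
top 0.0255 0.036 660 [ 0.8503 -0.0289] rms 0.0025
  enc [ 0.8505 -0.0284] 0.0599 z fit [-0.003 -0.004  0.029]
22.35
```

View pics/c6.png

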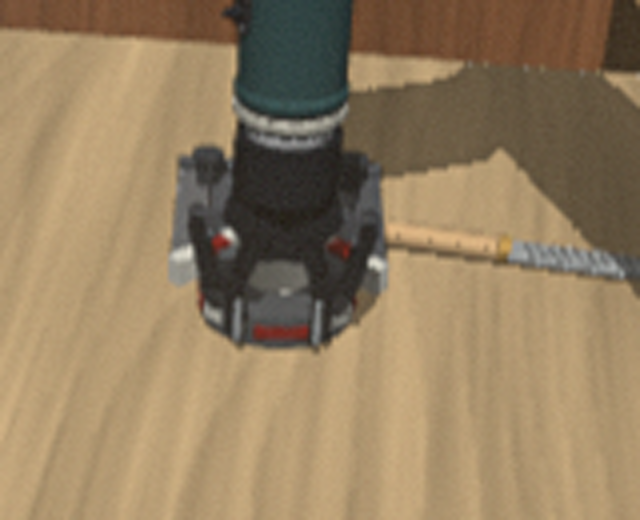

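Emit:
apply_moves(motion=[{"translation": [0,-5,0],"yaw": 0,"fingers": 105},{"translation": [1,-9,0],"yaw": 0,"fingers": 105},{"translation": [1,-12,0],"yaw": 0,"fingers": 105},{"translation": [1,-14,0],"yaw": 0,"fingers": 105},{"translation": [1,-14,0],"yaw": 0,"fingers": 105}])

```text
t: 23.02
position: [0.5463, -0.2073, 0.0082]
tcp_rot: [-0.027, 0.707, 0.027, 0.707]
contact_force: [1.1, 1.5, -1.0]
finger_gap: 0.591
```

Emit:
apply_moves(motion=[{"translation": [0,-2,0],"yaw": 0,"fingers": 105},{"translation": [0,-3,0],"yaw": 0,"fingers": 105},{"translation": [0,-3,0],"yaw": 0,"fingers": 105}])

```text
t: 23.4
position: [0.5461, -0.2099, 0.0082]
tcp_rot: [-0.027, 0.707, 0.027, 0.707]
contact_force: [-0.3, 2.2, -0.7]
finger_gap: 0.59
```

```bash
python3 base.py .55 -.27 | cut -c1-120; python3 - <<'E'
from h import *
im,d=r.capture("side"); W=cloud("side",d)
for y in np.arange(-.34,-.2,.01):
    m=(abs(W[...,0]-.551)<.05)&(abs(W[...,1]-y)<.005)&(W[...,2]<.05)&(W[...,2]>.015)
    q=W[m][:,2]; print(round(y,3),np.percentile(q,[10,50,80]).round(4) if len(q) else 0,len(q))
E
```

```text
side 0.0255 0.031 508 [ 0.8518 -0.027 ] rms 0.0013
  enc [ 0.8503 -0.0273] 0.0628 z fit [ 0.004 -0.004  0.029]
side 0.0255 0.036 164 [ 0.5456 -0.2733] rms 0.0193
  enc [ 0.5488 -0.2474] 0.0397 z fit [ 0.014 -0.042  0.031]
top 0.0255 0.031 739 [ 0.8506 -0.0288] rms 0.0014
  enc [ 0.8502 -0.0289] 0.0599 z fit [-0.001 -0.002  0.028]
top 0.0255 0.036 763 [ 0.8506 -0.0288] rms 0.0014
  enc [ 0.8502 -0.0289] 0.0599 z fit [-0.002 -0.001  0.028]
23.5
-0.34 [0.0217 0.025  0.0259] 12
-0.33 [0.0234 0.0244 0.0261] 13
-0.32 [0.0239 0.0249 0.0253] 6
-0.31 [0.0287 0.0297 0.0305] 12
-0.3 [0.0277 0.0295 0.0301] 12
-0.29 [0.0298 0.0314 0.0317] 9
-0.28 [0.0277 0.0293 0.0306] 2
-0.27 [0.0278 0.032  0.0352] 6
-0.26 [0.0282 0.0371 0.0446] 50
-0.25 [0.0286 0.0346 0.0427] 65
-0.24 [0.0207 0.0292 0.03  ] 47
-0.23 [0.0199 0.0292 0.0312] 46
-0.22 [0.0174 0.025  0.0295] 71
-0.21 [0.0187 0.0265 0.0369] 47
-0.2 [0.0227 0.0334 0.0431] 62
```

Flat, but contact force shows it isn't home yet. Keep nudging.

Emit:
apply_moves(motion=[{"translation": [0,-2,0],"yaw": 0,"fingers": 105},{"translation": [0,-3,0],"yaw": 0,"fingers": 105},{"translation": [0,-3,0],"yaw": 0,"fingers": 105}])

```text
t: 23.92
position: [0.5453, -0.2107, 0.0081]
tcp_rot: [-0.026, 0.707, 0.028, 0.706]
contact_force: [0.3, 10.0, 2.4]
finger_gap: 0.587
```

Emit:
apply_moves(motion=[{"translation": [0,-1,0],"yaw": 0,"fingers": 105},{"translation": [0,-2,0],"yaw": 0,"fingers": 105},{"translation": [0,-2,0],"yaw": 0,"fingers": 105}])

```text
t: 24.3
position: [0.5452, -0.2109, 0.0081]
tcp_rot: [-0.025, 0.707, 0.029, 0.706]
contact_force: [1.6, 16.7, 4.5]
finger_gap: 0.591
```

Emit:
apply_moves(motion=[{"translation": [0,6,0],"yaw": 0,"fingers": 105},{"translation": [-1,20,0],"yaw": 0,"fingers": 105},{"translation": [-3,45,0],"yaw": 0,"fingers": 105},{"translation": [-3,60,40],"yaw": 0,"fingers": 105},{"translation": [-3,75,100],"yaw": 0,"fingers": 105},{"translation": [-3,130,160],"yaw": 0,"fingers": 105},{"translation": [-3,190,190],"yaw": 0,"fingers": 105},{"translation": [-3,190,190],"yaw": 0,"fingers": 105}])

```text
t: 25.3
position: [0.5441, -0.0227, 0.2008]
tcp_rot: [-0.028, 0.705, 0.027, 0.708]
contact_force: [0.4, -0.9, 0.2]
finger_gap: 0.584
```

```bash
python3 base.py .55 -.27; python3 base.py .572 .246; python3 - <<'E'
from h import *
for c in ("top","side"):
    im,d=r.capture(c); W=cloud(c,d); cv2.imwrite(f"pics/{c}9.png",im[...,::-1])
    for n in ("rasp","weight","tin"):
        for x in r.regions_of(c,n)[:2]:
            q=W[x["pixels"]&(d>0)]; print(c,n,round(x["confidence"],2),q.min(0).round(3),q.max(0).round(3))
a=cv2.imread("pics/top9.png");b=cv2.imread("pics/side9.png")
cv2.imwrite("pics/f9.png",cv2.resize(np.vstack([a[80:380],b[100:400]]),(800,600)))
E
```

```text
side 0.0255 0.031 370 [ 0.5512 -0.2739] rms 0.0033
  enc [ 0.5507 -0.2775] 0.066 z fit [0.005 0.003 0.029]
side 0.0255 0.036 481 [ 0.5519 -0.2741] rms 0.0041
  enc [ 0.5503 -0.2768] 0.0664 z fit [0.005 0.005 0.029]
top 0.0255 0.031 979 [ 0.5506 -0.2743] rms 0.0012
  enc [ 0.5504 -0.2744] 0.0598 z fit [0.002 0.    0.027]
top 0.0255 0.036 1003 [ 0.5506 -0.2743] rms 0.0012
  enc [ 0.5504 -0.2744] 0.0598 z fit [0.002 0.001 0.027]
25.4
side 0.0255 0.031 985 [0.5727 0.2463] rms 0.001
  enc [0.5725 0.2466] 0.062 z fit [ 0.    -0.001  0.029]
side 0.0255 0.036 1255 [0.5728 0.2465] rms 0.001
  enc [0.5725 0.2466] 0.062 z fit [-0.   -0.    0.03]
top 0.0255 0.031 742 [0.5712 0.2456] rms 0.0017
  enc [0.5713 0.2447] 0.0596 z fit [0.001 0.001 0.027]
top 0.0255 0.036 840 [0.5712 0.2456] rms 0.0017
  enc [0.5713 0.2447] 0.0596 z fit [0.001 0.001 0.028]
25.5
top rasp 0.56 [ 0.233 -0.378 -0.002] [ 0.467 -0.331  0.026]
top weight 0.56 [ 0.716  0.185 -0.   ] [0.785 0.255 0.047]
top tin 0.95 [ 0.355  0.277 -0.007] [0.423 0.342 0.078]
top tin 0.45 [ 0.467 -0.466 -0.005] [ 0.649 -0.277  0.136]
side rasp 0.93 [ 0.235 -0.419 -0.002] [ 0.474 -0.326  0.026]
side weight 0.97 [0.717 0.169 0.   ] [0.789 0.262 0.049]
side tin 0.97 [0.357 0.28  0.002] [0.423 0.348 0.08 ]
```

View pics/f9.png

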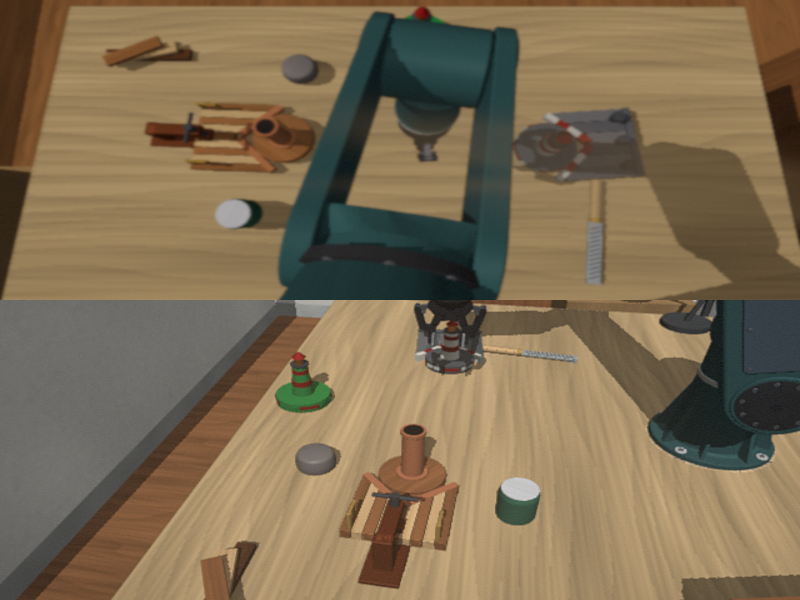

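Both models sit flat in their notches and within about 1 mm of home. The bystanders haven't moved, and the arm is clear. Handing in.

```bash
python3 -c "
from bench import r
print(r.close_job())"
```

```text
the job is handed in; nothing more can be done
None
```

I slid both models into their notches and handed the job in at about 26 s of the 67 s allowed; no verdict was given.

**How each was moved**
- **Smokestack:** I gripped the tube and dragged it to the deck notch, then seated it with low pushes of the shut fingers on the base rim.
- **Lighthouse:** I pushed it all the way with both fingers low on its base rim, on a curved path into the mole.
- Both pushes ended with the base no longer moving and the force rising, to about 14 N on the smokestack and 17 N on the lighthouse.

**Last checks**

| Model | Base centre, top camera (m) | Base centre, side camera (m) | Notch home point (m) |
|---|---|---|---|
| Smokestack | (0.571, 0.246) | (0.573, 0.246) | about (0.572, 0.246) |
| Lighthouse | (0.551, -0.274) | (0.551, -0.274), noisier because the gripper was in the way | about (0.551, -0.2745) |

- Both are within 1–2 mm of home, flat and upright.
- The rasp, granite weight and paint tin measured where they started, to within a few millimetres, and nothing touches the arm.

**What went wrong or disagreed**
- **Tilting:** The smokestack tipped by about 0.07–0.1 rad twice during seating, under the 0.35 rad limit. It first happened when the gripped drag went past contact, then when the gripper, probably its linkage, pressed on the tube. It settled flat each time.
- **Fingertip height:** In the camera images the fingertips stood about 20 mm higher than the 19 mm in the description implies. My first low pushes passed over the base, so I lowered the tool.

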